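# Sort the amber and stack the cup at the grinding bench

### The arm

A 6-joint arm with a two-finger parallel gripper is mounted at the origin on the work surface. World frame = base frame: x ahead of the robot, y to its left, z up, the work surface at z = 0. Lengths are in m, angles in rad, forces in N, time in s.
With the tool pointing down it reaches from about 0.25 to 0.775 m from the base axis. Payload 4 kg.
Tool frame: the origin (TCP) lies midway between the tips of the shut fingers; the grasp point (between the pads) lies 19 mm behind it; z points along the fingers, y is the line along which they close (so a half turn about z gives the same grasp; the last joint's range is limited). The gripper opens to 94 mm and grips with 3 to 60 N. Pads are 16 mm wide; open, the fingers measure 119 mm over their backs; the gripper's body (75 mm by 177 mm) begins 78 mm behind the grasp point.
Start: joints at [-1.324, 0.087, 1.371, -0, 1.684, -0.103], TCP at [0.188, -0.517, 0.206] pointing down, gripper open.
Joint ranges: [-3.1, 3.1], [-0.76, 2.03], [0.27, 2.55], [-1.08, 4.22], [0.17, 2.65], [-2.57, 2.57]. Speed limits (rad/s): [2.79, 2.79, 3.14, 3.14, 3.14, 3.14].

### API

Orientations are given as a unit quaternion [x, y, z, w].
In Python, from workcell import bot gives the robot as it stands.
- The arm moves only by the tool jog_arm, never from a script. Its argument "increments" is text: rows parted by semicolons, each of 5 numbers parted by spaces: the shift along the tool's x, y, z in cm, then the turn about the tool's z in degrees, then the opening, from -1 (shut) to 1 (fully open). In form: x y z spin claw; .... A call has 1 to 20 rows; each row is the pose to reach, as a shift and turn from the pose commanded when the call began, along the tool's axes at that moment; what a row does not reach only later rows make up. A row lasts 1/12 s, in which the tool goes at most 41.7 mm and 7.16 degrees, less where a joint would pass 70% of its speed; a pose out of reach is approached as far as the arm can. A call with a gripper value outside its range is refused whole. The fingers move at their own pace and stop on an object; "squeeze" is the grip in N (left out, the last holds). Time passes only in rows, so rows that repeat a pose let the fingers close. It gives the time, the measured TCP pose, the force, the opening and the grip force at its end, in the units of the state.
- bot.get_obs(): the state, without advancing time (a new reading comes with each control period).
- bot.snapshot(name): name is "side" or "top" or "wrist"; returns the picture (480x640x3 uint8, red, green, blue); there is no depth.
- bot.camera_params(name): a dict with "vertical_fov" (degrees; the focal length in pixels is half the picture's height over the tangent of half this angle, whatever the lens; pixels are square), "cx", "cy" (the principal point, pixels), "camera_from_world" (4x4, takes a point from world to camera coordinates). Camera axes: x right, y up, looking along -z (the intrinsics and any distortion apply to the point x, -y, -z); pixel columns grow to the right and rows downward; lengths in m; the calibration is good to about 2 mm. A picture is of the moment at which its call begins: read the wrist's pose just before it. camera_params takes no time and is no camera call; for the wrist camera it gives the pose at the moment of the call.
- bot.job_done(): hands the job in; it is judged then, once.
The state is a dict: "time": time; "qpos": joint angles; "joint_vel": joint speeds; "joint_efforts": joint torques, N m; "eef_pos": TCP position; "ee_rot": TCP orientation; "force": force on the tool from outside, world axes, zero at the start; "torque": the same for the moment, N m; "grip_width": finger opening in m; "grip_force": force on a finger pad.
Only numpy, scipy, OpenCV 4.12 (cv2) and the standard library are available. Lean on these libraries where they do the work, as an engineer would, in place of code of your own. Each camera call takes 0.05 s, during which the arm holds its last target. There are 200 camera calls.

### The job

Put the grinding bench in order: lay each of the three loose pieces of amber (block, domed disc, round-ended bar) flat on the floor of the tray that already holds pieces of its shape, the disc dome up, and lower the single empty cup upright into the stack of cups just until its shoulder rests on the rim below, without forcing it down. Amber chips easily, so set each thing down rather than letting it fall, and leave the caliper and the brush where they lie.

Things in the scene. Friction and masses are not known exactly. Their poses are not given: they have to be found in the camera images.
- block_center (a point): loose piece of honey-coloured amber on the bare bench, near the robot: a sawn block, 28 mm cube with rounded edges, about 25 g. The point is its centre, 14 mm above its underside; x and y axes square to its side faces, z up.
- disc_center (a point): loose piece of honey-coloured amber on the bare bench, near the robot: a round domed disc, 40 mm across, 18 mm high, flat underside, upright rim for the lower 11 mm and a shallow dome above, about 25 g. The point lies on its axis 9 mm above its underside; z up, dome upward.
- bar_center (a point): loose piece of honey-coloured amber on the bare bench, near the robot: an oblong bar with rounded ends, 60 mm long, 20 mm wide, 16 mm thick, lying flat, about 20 g. The point is its centre, 8 mm above its underside; x along its length, y across, z up.
- cup_center (a point): the single loose empty cup, standing upright mouth up: cream plastic stacking tumbler, 90 mm high, about 60 g. Tapered body 43 mm across at the foot and 54 mm at 55 mm up; there a shoulder steps out to a straight band, 63 mm across outside, that runs up to the rim (walls 3 mm). The point is on its axis half-way up, 45 mm above its foot; z up.
- tray_block: white open tray, fixed, 158 x 108 x 22 mm outside, walls and floor 4 mm thick; origin under its centre at bench height, x along its length, y across, z up. Two amber blocks like the loose one lie loose in the half towards +x (about 47 mm from the origin). The -x half is empty: a piece set down at x about -35 mm has clear room all round.
- tray_disc: white open tray, fixed, 158 x 108 x 22 mm outside, walls and floor 4 mm thick; origin under its centre at bench height, x along its length, y across, z up. Two amber discs like the loose one lie loose in the half towards +x (about 47 mm from the origin). The -x half is empty: a piece set down at x about -35 mm has clear room all round.
- tray_bar: white open tray, fixed, 158 x 108 x 22 mm outside, walls and floor 4 mm thick; origin under its centre at bench height, x along its length, y across, z up. Two amber bars like the loose one lie loose in it, lengthwise across the tray (along y), at x about +54 and +22 mm from the origin; the -x half is empty: a bar laid along y at x about -35 mm has clear room all round.
- cup_stack: two cups of the same kind nested together (one piece, loose, upright, 120 g, 125 mm high). Origin under its centre at bench height, z up; top rim at z = 125 mm, 57 mm wide inside. A third cup is seated when its shoulder rests on this rim: its foot 70 mm above the origin, its own rim 35 mm above the stack's. So hold it by its straight band, within 30 mm of its rim.
- caliper: bystander: digital caliper lying on the bench beyond the trays, 230 mm long, about 75 mm wide across its jaws, 14 mm high; origin under its middle, y along its length.
- brush: bystander: wooden bench brush lying beyond the trays, 240 mm long, 32 mm wide, 41 mm high; origin under its middle, y along its length.
Things that resemble listed ones, but are neither listed nor needed, are in the scene too. What is shaped like the part that bears disc_center but blue or green is not meant.

How it is judged:
At the end, for the whole second after the job is handed in: Each amber piece lies flat inside the tray of its shape (height within 4 mm of resting on its floor, tilt < 0.2 rad, disc dome up); the cup is nested in the stack: axes within 6 mm, both within 0.08 rad of upright, cup centre 111 to 119 mm above the stack's foot; all released and at rest (x of block_center in the frame of tray_block between -0.072 and 0.072 m and y of block_center in the frame of tray_block between -0.047 and 0.047 m and z of block_center in the frame of tray_block between 0.014 and 0.022 m and linear speed of each of block, disc, bar below 0.02 m/s and contact force between the fingers and block below 0.05 N and (angle between block_center's own z axis and vertical below 0.2 rad or angle between block_center's own z axis and vertical above 2.94 rad or angle between block_center's own z axis and vertical between 1.42 and 1.72 rad) and x of disc_center in the frame of tray_disc between -0.072 and 0.072 m and y of disc_center in the frame of tray_disc between -0.047 and 0.047 m and z of disc_center in the frame of tray_disc between 0.009 and 0.017 m and contact force between the fingers and disc below 0.05 N and angle between disc_center's own z axis and vertical below 0.2 rad and x of bar_center in the frame of tray_bar between -0.072 and 0.072 m and y of bar_center in the frame of tray_bar between -0.047 and 0.047 m and z of bar_center in the frame of tray_bar between 0.008 and 0.016 m and contact force between the fingers and bar below 0.05 N and (angle between bar_center's own z axis and vertical below 0.2 rad or angle between bar_center's own z axis and vertical above 2.94 rad) and horizontal distance between cup_center and cup_stack below 0.006 m and z of cup_center in the frame of cup_stack between 0.111 and 0.119 m and angle between each of cup_center, cup_stack's own z axis and vertical below 0.08 rad and linear speed of each of cup, cup_stack below 0.04 m/s and contact force between the fingers and cup below 0.05 N); the robot touches nothing.
It fails at once if a piece of amber is let fall: about 25 mm or more of free fall (faster than 0.7 m/s with no finger on it) ((contact force between the fingers and block below 0.01 N and linear speed of block above 0.7 m/s) or (contact force between the fingers and disc below 0.01 N and linear speed of disc above 0.7 m/s) or (contact force between the fingers and bar below 0.01 N and linear speed of bar above 0.7 m/s)).
It fails at once if the cup is let fall: about 25 mm or more of free fall (faster than 0.7 m/s with no finger on it) (contact force between the fingers and cup below 0.01 N and linear speed of cup above 0.7 m/s).
It fails at once if the cup is forced down into the stack (more than 30 N between them) (contact force between cup and cup_stack above 30 N).
It fails at once if the caliper or the brush is shifted by more than 20 mm (distance of any of caliper, brush from where it was at the start of the episode above 0.02 m).
It also fails if it takes over 112 s, if anything falls off the work surface, if the arm or the gripper's body presses on something with over 40 N, if the wrist force passes 120 N, or if a joint passes its speed limit or range.

## Working session

There is one attempt and no reset: what is moved stays moved. The work goes in short steps, Python scripts to look and compute and a tool call to move; the robot and the scene stay as the last step left them, time stands still between calls to the robot, and variables do not carry over. Pictures are saved under pics/ and viewed, at most 14 in all, crops included, and the job is handed in when it is done.

Besides the shell and the picture viewer there is one more tool, called after ">>>" in YAML: its name, and indented under it one key for each argument. jog_arm: Moves the arm, as the interface text tells. Its arguments: {"type":"object","properties":{"increments":{"type":"string"},"squeeze":{"type":"number"}},"required":["increments"]}

```bash
mkdir -p pics
cat > h.py <<'E'
import numpy as np, cv2
from workcell import bot
def snap(n,f):
    im=bot.snapshot(n); cv2.imwrite('pics/'+f,im[:,:,::-1]); return im
def cam(n):
    p=bot.camera_params(n); f=240/np.tan(np.radians(p['vertical_fov'])/2); return p,f,np.array(p['camera_from_world'])
def ray(n,u,v,z,c=None):
    p,f,T=c or cam(n); R=T[:3,:3]; o=-R.T@T[:3,3]
    d=R.T@np.array([(u-p['cx'])/f,-(v-p['cy'])/f,-1]); return o+d*(z-o[2])/d[2]
def pix(n,P,c=None):
    p,f,T=c or cam(n); q=T[:3,:3]@np.array(P)+T[:3,3]; return p['cx']+f*q[0]/-q[2],p['cy']-f*q[1]/-q[2]
E
python3 - <<'E'
from h import *
snap('top','top.png');snap('side','side.png')
for n in('top','side','wrist'):print(n,bot.camera_params(n))
o=bot.get_obs();print(o['time'],o['eef_pos'],o['ee_rot'],o['grip_width'])
E
```

```text
top {'vertical_fov': 48.758334629721084, 'cx': 321.77279708126497, 'cy': 234.73538335879323, 'camera_from_world': array([[ 8.05392358e-03, -9.99964327e-01,  2.54541300e-03,
        -6.13357576e-03],
       [ 9.85213975e-01,  8.37071741e-03,  1.71123796e-01,
        -5.79202164e-01],
       [-1.71138998e-01,  1.12955849e-03,  9.85246247e-01,
        -1.31855388e+00],
       [ 0.00000000e+00,  0.00000000e+00,  0.00000000e+00,
         1.00000000e+00]])}
side {'vertical_fov': 54.42066698923439, 'cx': 323.1545573091243, 'cy': 240.24723434333185, 'camera_from_world': array([[ 0.95627014, -0.29135227, -0.02571531, -0.53568245],
       [ 0.16561125,  0.46689552,  0.8686665 , -0.16553342],
       [-0.24108159, -0.83493858,  0.49472946, -0.90630171],
       [ 0.        ,  0.        ,  0.        ,  1.        ]])}
wrist {'vertical_fov': 67.67455393056403, 'cx': 320.86830484622226, 'cy': 243.2227601282055, 'camera_from_world': array([[ 0.34201567, -0.93969322, -0.00138841, -0.54897301],
       [ 0.90935909,  0.33134676, -0.25154597,  0.02555467],
       [ 0.23683608,  0.0847701 ,  0.96784436, -0.39088196],
       [ 0.        ,  0.        ,  0.        ,  1.        ]])}
0.1 [ 0.18834709 -0.51622501  0.20443085] [ 9.84747511e-01  1.73986685e-01 -7.34861154e-05 -9.83677256e-04] 0.0938998425792227
```

View pics/top.png

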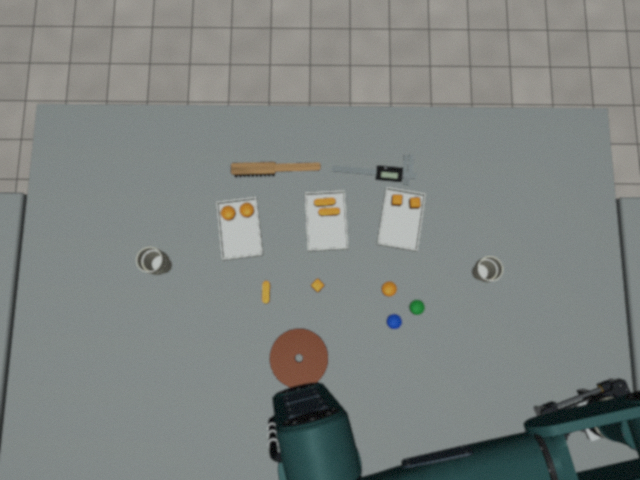

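View pics/side.png

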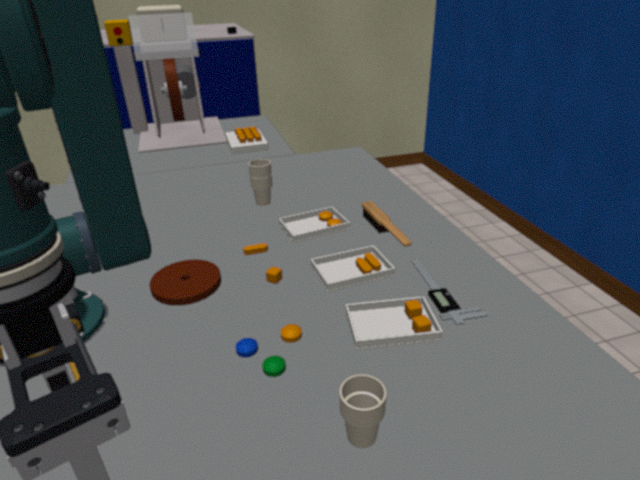

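The top view shows the bar at (266,292), block (318,286), orange disc (389,289), trays at (239,228), (327,220), (401,219), and cups at (150,260) and (489,268). The blue (394,321) and green (417,307) discs, the amber already in the trays and the rust wheel (299,358) are look-alikes. Next I'll check which cup is the stack and look closely at the pieces.

Run:
```python
import cv2,numpy as np
t=cv2.imread('pics/top.png');s=cv2.imread('pics/side.png')
r=lambda i,x0,y0,x1,y1,w,h:cv2.resize(i[y0:y1,x0:x1],(w,h),interpolation=cv2.INTER_CUBIC)
A=r(t,120,180,320,310,400,260);B=r(t,320,180,520,310,400,260)
C=r(s,220,145,300,215,400,340);D=r(s,320,365,410,455,400,340)
cv2.imwrite('pics/m.png',np.vstack([np.hstack([A,B]),np.hstack([C,D])]))
```

```text
(no output)
```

View pics/m.png

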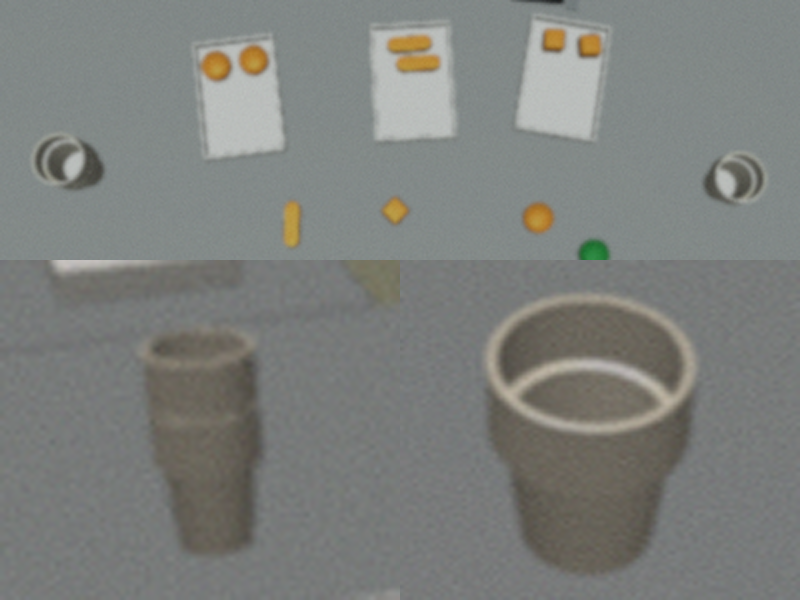

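In the crop the left/far cup (+y, top px 150,260) shows two bands, so it is the stack. The right one (489,268) has a single band, so it is the loose cup. The tray contents are discs left, bars middle, blocks right.

Run:
```python
from h import *
t=cv2.imread('pics/top.png');c=cam('top')
hsv=cv2.cvtColor(t,cv2.COLOR_BGR2HSV)
m=cv2.inRange(hsv,(8,120,120),(30,255,255)); m[:180]=0
n,l,st,ce=cv2.connectedComponentsWithStats(m)
for i in range(1,n):
    if st[i,4]>40:
        r=cv2.minAreaRect(np.argwhere(l==i)[:,::-1].astype(np.float32))
        b=cv2.boxPoints(r); W=[ray('top',*p,.012,c)[:2] for p in b]
        e=[W[1]-W[0],W[2]-W[1]]
        print(ce[i].round(1),ray('top',*ce[i],.012,c).round(4),[(np.linalg.norm(k).round(3),np.degrees(np.arctan2(k[1],k[0])).round(1)) for k in e])
w=cv2.inRange(hsv,(0,0,165),(180,45,255));w[:180]=0;w=cv2.morphologyEx(w,cv2.MORPH_CLOSE,np.ones((9,9)))
n,l,st,ce=cv2.connectedComponentsWithStats(w)
for i in range(1,n):
    if st[i,4]>800:
        h=cv2.convexHull(np.argwhere(l==i)[:,::-1].astype(np.float32))
        P=np.array([ray('top',*p[0],.02,c)[:2] for p in h],np.float32)
        r=cv2.minAreaRect(P);print('tray',st[i],r)
print('stack',ray('top',150,260,.125,c),'cup',ray('top',489,268.5,.09,c))
```

```text
[396.6 199.6] [ 0.6835 -0.2018  0.012 ] [(np.float64(0.024), np.float64(-89.5)), (np.float64(0.025), np.float64(179.0))]
[324.3 201.5] [ 0.6764 -0.0075  0.012 ] [(np.float64(0.052), np.float64(-83.6)), (np.float64(0.018), np.float64(-174.2))]
[414.5 202.4] [ 0.6761 -0.2498  0.012 ] [(np.float64(0.024), np.float64(-89.5)), (np.float64(0.025), np.float64(178.7))]
[246.3 209.6] [0.6525 0.2013 0.012 ] [(np.float64(0.032), np.float64(-43.0)), (np.float64(0.035), np.float64(-134.6))]
[227.7 212.5] [0.6441 0.2506 0.012 ] [(np.float64(0.032), np.float64(-42.9)), (np.float64(0.035), np.float64(-134.4))]
[328.7 211.1] [ 0.6503 -0.0195  0.012 ] [(np.float64(0.051), np.float64(-89.5)), (np.float64(0.016), np.float64(-179.8))]
[317.4 284.8] [0.4529 0.0091 0.012 ] [(np.float64(0.024), np.float64(-44.5)), (np.float64(0.024), np.float64(-134.5))]
[265.7 291.5] [0.4342 0.1437 0.012 ] [(np.float64(0.055), np.float64(-2.5)), (np.float64(0.017), np.float64(-93.6))]
[388.8 288.6] [ 0.4447 -0.1775  0.012 ] [(np.float64(0.034), np.float64(-89.5)), (np.float64(0.034), np.float64(179.1))]
[298.2 358.6] [0.2643 0.0563 0.012 ] [(np.float64(0.142), np.float64(-77.9)), (np.float64(0.133), np.float64(-167.6))]
tray [ 379  190   44   60 1732] ((0.627909779548645, -0.20925413072109222), (0.09901626408100128, 0.14753952622413635), 80.8096694946289)
tray [ 305  193   43   57 1867] ((0.6212412714958191, -0.011938132345676422), (0.14856533706188202, 0.10709822922945023), 3.769202947616577)
tray [ 219  200   43   59 1733] ((0.598659873008728, 0.21501508355140686), (0.14794406294822693, 0.09939833730459213), 7.841235637664795)
stack [0.50065926 0.41360013 0.125     ] cup [ 0.49075041 -0.41699318  0.09      ]
```

>>> jog_arm:
  increments: "47 -37.8 -2 20 1;47 -37.8 -2 20 1;47 -37.8 -2 20 1;47 -37.8 -2 20 1;47 -37.8 -2 20 1;47 -37.8 -2 20 1;47 -37.8 -2 20 1;47 -37.8 -2 20 1;47 -37.8 -2 20 1;47 -37.8 -2 20 1;47 -37.8 -2 20 1;47 -37.8 -2 20 1;47 -37.8 -2 20 1;47 -37.8 -2 20 1;47 -37.8 -2 20 1;47 -37.8 -2 20 1;47 -37.8 -2 20 1;47 -37.8 -2 20 1;47 -37.8 -2 20 1;47 -37.8 -2 20 1"

```text
time: 1.77
eef_pos: [0.5, -0.0018, 0.2255]
ee_rot: [1.0, -0.001, 0.0, 0.0]
force: [-0.6, -0.6, 0.4]
grip_width: 0.094
grip_force: 0.0
```

Run:
```python
from h import *
import pickle
o=bot.get_obs();c=cam('wrist');snap('wrist','w1.png');pickle.dump(c,open('w1.pkl','wb'))
print(o['time'],o['eef_pos'],o['ee_rot'],o['joint_vel'].round(3))
for n,z,P in(('block',.014,(.4529,.0091)),('bar',.008,(.4342,.1437)),('disc',.009,(.4447,-.1775)),('traybk',.022,(.628,-.209))):print(n,np.round(pix('wrist',(*P,z),c)))
```

```text
1.7667 [ 0.49999615 -0.00181946  0.22554844] [ 9.99999686e-01 -7.67115760e-04  3.82324926e-05  1.96077914e-04] [ 0.    -0.001 -0.004  0.001 -0.003  0.001]
block [312. 259.]
bar [197. 273.]
disc [472. 264.]
traybk [528.  93.]
```

View pics/w1.png

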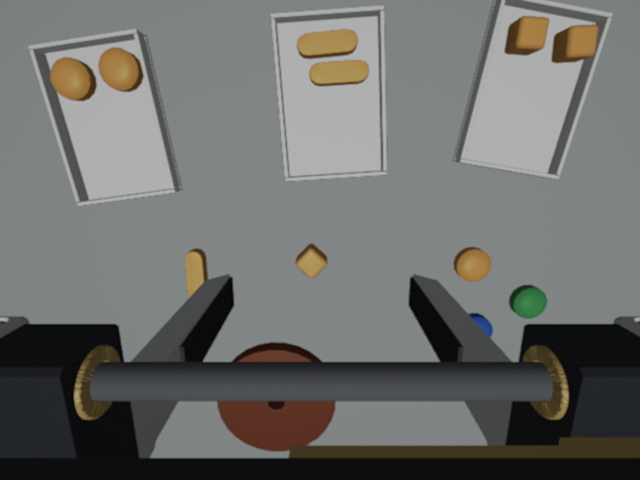

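The wrist view shows block (312,262), bar (196,272, partly behind a finger), disc (473,265) with green (528,301) and blue (481,325) beside it. Disc tray corners are (31,47),(137,31),(181,192),(79,204). Bar tray corners are (273,12),(384,8),(386,174),(287,180). Block tray corners include (609,13),(558,178),(458,162).

Run:
```python
from h import *
import pickle
c=pickle.load(open('w1.pkl','rb'));t=cv2.imread('pics/w1.png')
m=cv2.inRange(cv2.cvtColor(t,cv2.COLOR_BGR2HSV),(8,110,90),(30,255,255));m[:235]=0;m[320:]=0
n,l,st,ce=cv2.connectedComponentsWithStats(m)
for i in range(1,n):
    if st[i,4]>200:
        r=cv2.minAreaRect(np.argwhere(l==i)[:,::-1].astype(np.float32))
        print(st[i],ce[i].round(1),[ray('wrist',*r[0],z,c)[:2].round(4) for z in(.009,.016)],r)
T={'disc':[(31,47),(137,31),(181,192),(79,204)],'bar':[(273,12),(384,8),(386,174),(287,180)],'block':[None,(609,13),(558,178),(458,162)]}
for k,v in T.items():
    W=[None if p is None else ray('wrist',*p,.022,c)[:2] for p in v]
    if W[0] is None: W[0]=W[1]+W[3]-W[2]
    C=sum(W)/4;d=(W[0]+W[1])-(W[2]+W[3]);L=np.linalg.norm(d);d/=L
    print(k,C.round(4),'len',L/2,'ang',np.degrees(np.arctan2(d[1],d[0])).round(1),'spot',(C-.035*d).round(4))
```

```text
[296 248  31  30 560] [310.9 262.5] [array([0.4467, 0.0102]), array([0.449, 0.01 ])] ((310.75, 262.75), (23.33452033996582, 24.041629791259766), 45.0)
[456 248  35  33 872] [473.1 264.6] [array([ 0.4438, -0.1786]), array([ 0.4461, -0.1755])] ((473.25006103515625, 264.7500305175781), (31.11269760131836, 33.23401641845703), 45.0)
[186 251  19  45 631] [194.1 270.9] [array([0.4349, 0.1456]), array([0.4374, 0.143 ])] ((194.80691528320312, 272.68280029296875), (43.848018646240234, 17.273462295532227), 85.2363510131836)
disc [0.6005 0.2144] len 0.1548754163406864 ang 8.7 spot [0.5659 0.2091]
bar [ 0.6235 -0.0137] len 0.15593252739585414 ang 3.3 spot [ 0.5885 -0.0157]
block [ 0.6295 -0.2101] len 0.15594378120761207 ang -8.5 spot [ 0.5949 -0.205 ]
```

>>> jog_arm:
  increments: "-5.1 -1.1 12 45 0.3;-5.1 -1.1 12 45 0.3;-5.1 -1.1 12 45 0.3;-5.1 -1.1 12 45 0.3;-5.1 -1.1 12 45 0.3;-5.1 -1.1 12 45 0.3;-5.1 -1.1 12 45 0.3;-5.1 -1.1 15 45 0.3;-5.1 -1.1 18 45 0.3;-5.1 -1.1 20 45 0.3;-5.1 -1.1 21 45 0.3;-5.1 -1.1 22 45 0.3;-5.1 -1.1 22 45 0.3;-5.1 -1.1 22 45 -1;-5.1 -1.1 22 45 -1;-5.1 -1.1 22 45 -1;-5.1 -1.1 22 45 -1;-5.1 -1.1 22 45 -1;-5.1 -1.1 22 45 -1"
  squeeze: 10

```text
time: 3.4
eef_pos: [0.45, 0.0104, 0.0061]
ee_rot: [0.924, -0.382, 0.001, -0.0]
force: [0.1, 0.4, 1.7]
grip_width: 0.0279
grip_force: 9.9
```

>>> jog_arm:
  increments: "0 0 -3 0 -1;0 0 -6 0 -1;12 2.3 -6 -10 -1;25.5 4.9 -6 -36.5 -1;25.5 4.9 -6 -36.5 -1;25.5 4.9 -6 -36.5 -1;25.5 4.9 -6 -36.5 -1;25.5 4.9 -6 -36.5 -1;25.5 4.9 -6 -36.5 -1;25.5 4.9 -6 -36.5 -1;25.5 4.9 -6 -36.5 -1;25.5 4.9 -4 -36.5 -1;25.5 4.9 -2 -36.5 -1;25.5 4.9 -1 -36.5 -1;25.5 4.9 -0.5 -36.5 -1;25.5 4.9 -0.5 -36.5 -1;25.5 4.9 -0.5 -36.5 -1"

```text
time: 4.82
eef_pos: [0.5954, -0.2036, 0.0112]
ee_rot: [0.997, -0.073, 0.0, 0.0]
force: [-0.6, -0.3, -0.3]
grip_width: 0.0282
grip_force: 10.0
```

>>> jog_arm:
  increments: "0 0 0 0 0.1;0 0 0 0 0.1;0 0 0 0 0.1;0 0 -2 0 0.1;0 0 -6 0 0.3;-7.5 -0.3 -6 0 0.3;-15.3 -0.5 -6 0 0.3;-15.3 -0.5 -6 0 0.3;-15.3 -0.5 -6 0 0.3;-15.3 -0.5 -5 0 0.3;-15.3 -0.5 -2 0 0.3;-15.3 -0.5 -0.5 0 0.3;-15.3 -0.5 0.6 0 0.3;-15.3 -0.5 0.6 0 0.3;-15.3 -0.5 0.6 0 -1;-15.3 -0.5 0.6 0 -1;-15.3 -0.5 0.6 0 -1;-15.3 -0.5 0.6 0 -1"

```text
time: 6.32
eef_pos: [0.4458, -0.1776, 0.0057]
ee_rot: [0.997, -0.074, 0.001, 0.001]
force: [0.7, 0.2, 1.1]
grip_width: 0.0398
grip_force: 10.0
```

>>> jog_arm:
  increments: "0 0 -3 0 -1;0 0 -6 0 -1;6.3 -40 -6 -17 -1;6.3 -40 -6 -17 -1;6.3 -40 -6 -17 -1;6.3 -40 -6 -17 -1;6.3 -40 -6 -17 -1;6.3 -40 -6 -17 -1;6.3 -40 -6 -17 -1;6.3 -40 -6 -17 -1;6.3 -40 -6 -17 -1;6.3 -40 -6 -17 -1;6.3 -40 -6 -17 -1;6.3 -40 -6 -17 -1;6.3 -40 -4 -17 -1;6.3 -40 -2 -17 -1;6.3 -40 -1 -17 -1;6.3 -40 -0.5 -17 -1;6.3 -40 -0.5 -17 -1;6.3 -40 -0.5 -17 -1"

```text
time: 7.98
eef_pos: [0.5662, 0.2084, 0.01]
ee_rot: [0.997, 0.074, 0.0, 0.0]
force: [0.2, -0.1, -0.4]
grip_width: 0.0389
grip_force: 10.0
```

>>> jog_arm:
  increments: "0 0 0 0 0.3;0 0 0 0 0.3;0 0 0 0 0.3;0 0 -2 0 0.3;0 0 -6 0 0.3;-14 4.4 -15 8.5 0.3;-14 4.4 -15 8.5 0.3;-14 4.4 -15 8.5 0.3;-14 4.4 -15 8.5 0.3;-14 4.4 -15 8.5 0.3;-14 4.4 -15 8.5 0.3;-14 4.4 -15 8.5 0.3"

```text
time: 8.98
eef_pos: [0.4345, 0.1453, 0.1597]
ee_rot: [1.0, 0.0, 0.001, -0.0]
force: [1.0, -0.0, -0.1]
grip_width: 0.0609
grip_force: 0.0
```

Run:
```python
from h import *
o=bot.get_obs();c=cam('wrist');t=snap('wrist','w2.png')[:,:,::-1].copy()
print(o['time'],o['eef_pos'],o['ee_rot'])
m=cv2.inRange(cv2.cvtColor(t,cv2.COLOR_BGR2HSV),(8,110,90),(30,255,255))
n,l,st,ce=cv2.connectedComponentsWithStats(m)
for i in range(1,n):
    if st[i,4]>200 and ce[i,1]<360:
        r=cv2.minAreaRect(np.argwhere(l==i)[:,::-1].astype(np.float32));b=cv2.boxPoints(r)
        W=[ray('wrist',*p,.01,c)[:2] for p in b]
        print(st[i],ray('wrist',*r[0],.01,c).round(4),[(np.linalg.norm(k).round(3),np.degrees(np.arctan2(k[1],k[0])).round(1)) for k in(W[1]-W[0],W[2]-W[1])])
```

```text
8.9833 [0.43446071 0.14527984 0.15970013] [ 9.99999506e-01  2.94970046e-04  9.21847630e-04 -2.26567778e-04]
[ 223   56   47   50 1834] [0.5652 0.2092 0.01  ] [(np.float64(0.039), np.float64(-90.0)), (np.float64(0.039), np.float64(177.9))]
[ 313  201   20   62 1049] [0.4336 0.1441 0.01  ] [(np.float64(0.018), np.float64(-90.0)), (np.float64(0.059), np.float64(-179.6))]
[348 332  49  30 906] [0.3127 0.0931 0.01  ] [(np.float64(0.049), np.float64(-90.0)), (np.float64(0.033), np.float64(-177.0))]
```

View pics/w2.png

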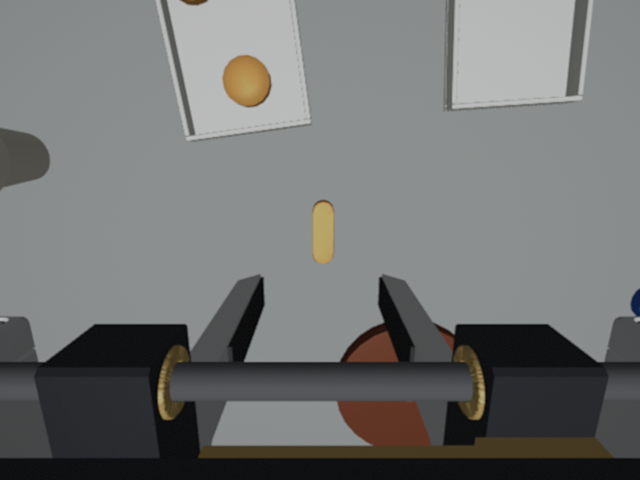

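The disc sits inside its tray at (246,80). The bar is centred between the fingers at (323,232), lying along x. Next I'll grip it.

>>> jog_arm:
  increments: "0 0 4 0 0;0 0 8 0 0;0 0 12 0 0;0 0 14 0 0;0 0 15 0 0;0 0 15.5 0 0;0 0 15.5 0 0;0 0 15.5 0 -1;0 0 15.5 0 -1;0 0 15.5 0 -1;0 0 15.5 0 -1;0 0 15.5 0 -1"

```text
time: 10.03
eef_pos: [0.4349, 0.1452, 0.0056]
ee_rot: [1.0, 0.0, 0.001, -0.0]
force: [0.9, 0.3, 2.6]
grip_width: 0.0199
grip_force: 10.0
```

>>> jog_arm:
  increments: "0 0 -3 0 -1;0 0 -6 0 -1;15.5 16 -6 -93 -1;15.5 16 -6 -93 -1;15.5 16 -6 -93 -1;15.5 16 -6 -93 -1;15.5 16 -6 -93 -1;15.5 16 -6 -93 -1;15.5 16 -6 -93 -1;15.5 16 -6 -93 -1;15.5 16 -6 -93 -1;15.5 16 -6 -93 -1;15.5 16 -6 -93 -1;15.5 16 -6 -93 -1;15.5 16 -6 -93 -1;15.5 16 -6 -93 -1;15.5 16 -6 -93 -1;15.5 16 -6 -93 -1;15.5 16 -6 -93 -1;15.5 16 -6 -93 -1"

```text
time: 11.7
eef_pos: [0.5891, -0.0148, 0.0645]
ee_rot: [0.689, 0.725, 0.0, 0.0]
force: [-0.7, -0.2, -0.2]
grip_width: 0.0198
grip_force: 10.0
```

>>> jog_arm:
  increments: "0 0 2 0 -1;0 0 4 0 -1;0 0 5 0 -1;0 0 5.5 0 -1;0 0 5.5 0 -1;0 0 5.5 0 -1"

```text
time: 12.2
eef_pos: [0.5894, -0.0148, 0.0098]
ee_rot: [0.688, 0.725, 0.0, 0.0]
force: [-0.4, 0.0, -1.2]
grip_width: 0.0197
grip_force: 10.0
```

>>> jog_arm:
  increments: "0 0 0 0 -0.3;0 0 0 0 -0.3;0 0 0 0 -0.3;0 0 -2 0 -0.3;0 0 -6 0 1;0 0 -10 0 1;-39.5 -11.9 -21 3 1;-39.5 -11.9 -21 3 1;-39.5 -11.9 -21 3 1;-39.5 -11.9 -21 3 1;-39.5 -11.9 -21 3 1;-39.5 -11.9 -21 3 1;-39.5 -11.9 -21 3 1;-39.5 -11.9 -21 3 1;-39.5 -11.9 -21 3 1;-39.5 -11.9 -21 3 1;-39.5 -11.9 -21 3 1;-39.5 -11.9 -21 3 1;-39.5 -11.9 -21 3 1;-39.5 -11.9 -21 3 1"

```text
time: 13.87
eef_pos: [0.4917, -0.4137, 0.2189]
ee_rot: [0.706, 0.708, 0.0, -0.001]
force: [0.8, 0.3, 0.3]
grip_width: 0.0939
grip_force: 0.0
```

Run:
```python
from h import *
import pickle
o=bot.get_obs();c=cam('wrist');t=snap('wrist','w3.png');pickle.dump(c,open('w3.pkl','wb'))
print(o['time'],o['eef_pos'],o['ee_rot'],pix('wrist',(.491,-.417,.09),c))
```

```text
13.8667 [ 0.49167699 -0.41372576  0.21887409] [ 7.06273680e-01  7.07938374e-01  4.34125940e-04 -7.47701216e-04] (np.float64(320.03779638513356), np.float64(239.28552021708688))
```

View pics/w3.png

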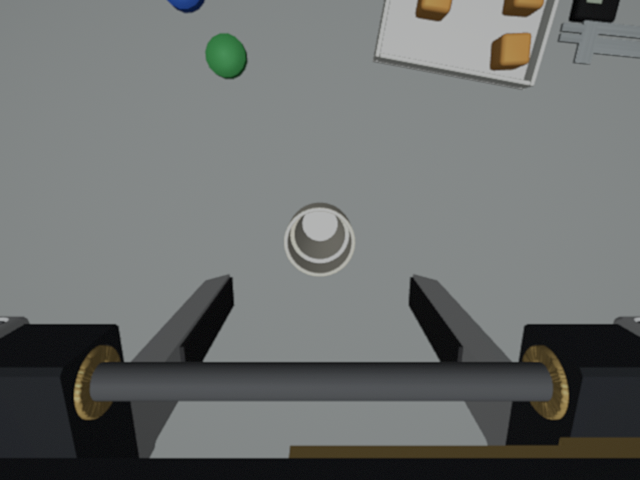

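The cup's rim is centred at about (319.5,242), within 3 px of the prediction. The block (top left of the tray, 435,5) is in its tray too. Now I'll grip the cup by its band.

>>> jog_arm:
  increments: "-0.25 0 4 0 1;-0.25 0 8 0 1;-0.25 0 11 0 1;-0.25 0 13 0 1;-0.25 0 15 0 1;-0.25 0 15.9 0 1;-0.25 0 15.9 0 1;-0.25 0 15.9 0 0;-0.25 0 15.9 0 -1;-0.25 0 15.9 0 -1;-0.25 0 15.9 0 -1;-0.25 0 15.9 0 -1;-0.25 0 15.9 0 -1"
  squeeze: 12

```text
time: 15.0
eef_pos: [0.4916, -0.4186, 0.0619]
ee_rot: [0.707, 0.707, -0.0, 0.001]
force: [-0.6, 1.4, 3.0]
grip_width: 0.0642
grip_force: 12.0
```

>>> jog_arm:
  increments: "0 0 -2 0 -1;0 0 -6 0 -1;0 0 -10 0 -1;0 0 -14 0 -1;0 0 -18 0 -1;0 0 -21 0 -1;30 0 -21 0 -1;30 0 -21 0 -1;30 0 -21 0 -1;30 0 -21 0 -1;30 0 -21 0 -1;30 0 -21 0 -1;30 0 -21 0 -1;30 0 -21 0 -1"

```text
time: 16.17
eef_pos: [0.4906, -0.1126, 0.2713]
ee_rot: [0.705, 0.71, 0.001, -0.0]
force: [0.3, -0.7, -0.3]
grip_width: 0.0639
grip_force: 12.0
```

>>> jog_arm:
  increments: "36 0 0 0 -1;36 0 0 0 -1;36 0 0 0 -1;36 0 0 0 -1;36 0 0 0 -1;36 0 0 0 -1;36 0 0 0 -1;36 0 0 0 -1;36 0 0 0 -1;36 0 0 0 -1;36 0 0 0 -1;36 0 0 0 -1"

```text
time: 17.17
eef_pos: [0.4909, 0.2411, 0.2703]
ee_rot: [0.707, 0.707, -0.0, 0.0]
force: [0.4, -0.4, -1.1]
grip_width: 0.0639
grip_force: 12.0
```

Run:
```python
from h import *
import pickle
o=bot.get_obs();c=cam('wrist');t=snap('wrist','w4.png');pickle.dump(c,open('w4.pkl','wb'))
print(o['time'],o['eef_pos'],o['ee_rot'],pix('wrist',(.5007,.4136,.125),c),pix('wrist',o['eef_pos']+[0,0,.03],c))
```

```text
17.1667 [0.49093242 0.24114172 0.27026812] [ 7.07039782e-01  7.07173579e-01 -4.23492187e-04  3.10642357e-04] (np.float64(332.73831229212567), np.float64(22.805240413601354)) (np.float64(320.5786637956054), np.float64(316.1148437755618))
```

View pics/w4.png

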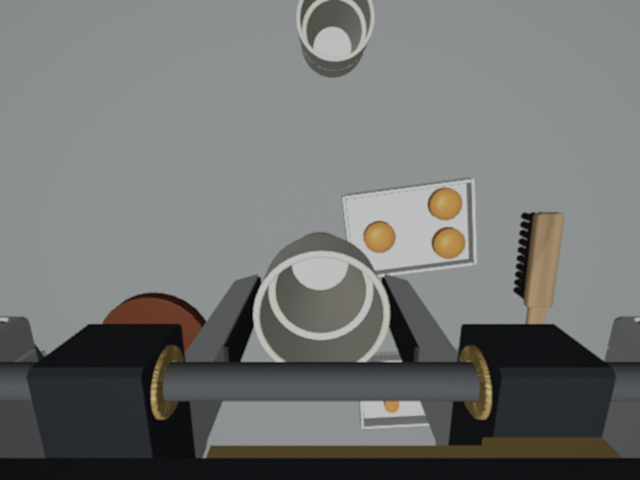

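The wrist view shows the held cup's rim centred at about (321.5,312), upright in the fingers. The stack rim is near (335,16) but cut off at the top, so I'll move 7 cm closer.

>>> jog_arm:
  increments: "4 0.8 0 0 -1;7 0.8 0 0 -1;7 0.8 0 0 -1;7 0.8 0 0 -1;7 0.8 0 0 -1"

```text
time: 17.63
eef_pos: [0.4991, 0.3103, 0.2706]
ee_rot: [0.708, 0.707, -0.0, 0.0]
force: [-0.9, -0.7, -1.5]
grip_width: 0.0635
grip_force: 12.0
```

Run:
```python
from h import *
import pickle
o=bot.get_obs();c=cam('wrist');t=snap('wrist','w5.png')[:,:,::-1];pickle.dump(c,open('w5.pkl','wb'))
print(o['time'],o['eef_pos'],o['ee_rot'],pix('wrist',(.5007,.4136,.125),c),pix('wrist',o['eef_pos']+[0,0,.03],c))
A=cv2.resize(t[40:240,240:440],(600,600),interpolation=cv2.INTER_CUBIC);cv2.imwrite('pics/w5s.png',A)
A=cv2.resize(t[220:400,230:410],(540,540),interpolation=cv2.INTER_CUBIC);cv2.imwrite('pics/w5c.png',A)
```

```text
17.6333 [0.49908977 0.31032825 0.27061411] [ 7.07504539e-01  7.06708616e-01 -2.34876486e-04  4.52221151e-04] (np.float64(322.33114779157637), np.float64(113.5920184097472)) (np.float64(320.59721432213036), np.float64(316.0708983246238))
```

View pics/w5s.png

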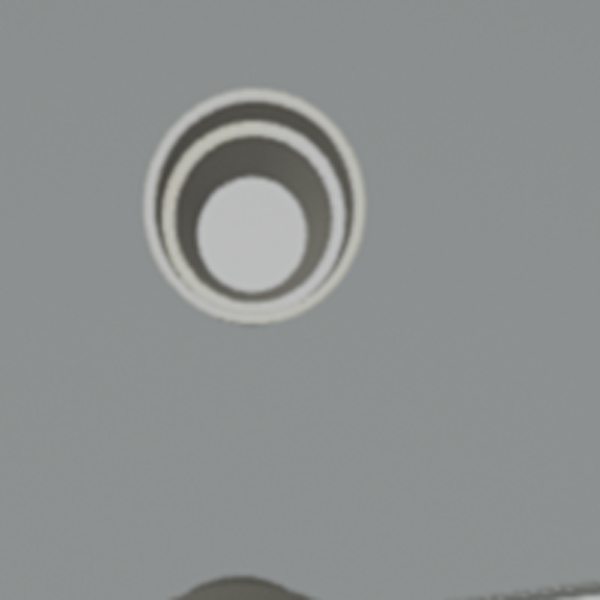

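View pics/w5c.png

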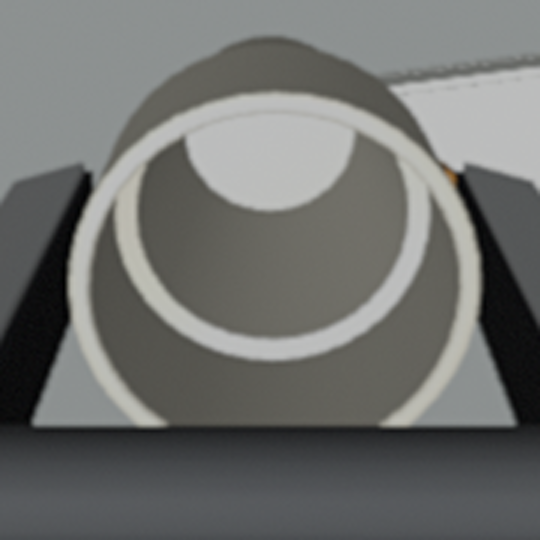

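Run:
```python
from h import *
import pickle
from scipy.optimize import least_squares
c=pickle.load(open('w5.pkl','rb'))
a=np.linspace(0,2*np.pi,721)
def ext(x,y,z):
    u,v=np.array([pix('wrist',(x+.0315*np.cos(t),y+.0315*np.sin(t),z),c) for t in a]).T
    return np.array([u.min(),u.max(),v.min(),v.max()])
S=least_squares(lambda p:ext(*p,.125)-[288,362,69,148.3],[.5,.41])
print('stack',S.x,S.fun)
S=least_squares(lambda p:ext(*p)[:3]-[252.7,390.7,251],[.5,.31,.3])
print('cup',S.x,S.fun)
for z in(.297,.3,.303):
    S=least_squares(lambda p:ext(*p,z)[:3]-[252.7,390.7,251],[.5,.31]);print(z,S.x,S.fun)
```

```text
stack [0.5029832  0.41678764] [ 0.15110458 -0.15112556  0.47791959 -0.53819358]
cup [0.49959258 0.30958214 0.3003427 ] [ 2.84217094e-14 -1.70530257e-13  1.13686838e-13]
0.297 [0.49959943 0.30869256] [ 1.43139893 -1.43197547 -0.13566128]
0.3 [0.49959328 0.30949105] [ 0.14952024 -0.1495816  -0.014428  ]
0.303 [0.49958698 0.31028757] [-1.18205891  1.18204169  0.1161714 ]
```

>>> jog_arm:
  increments: "4 0.34 0 0 -1;8 0.34 0 0 -1;10.7 0.34 0 0 -1;10.7 0.34 0 0 -1;10.7 0.34 0 0 -1;10.7 0.34 3 0 -1;10.7 0.34 6 0 -1;10.7 0.34 7.5 0 -1;10.7 0.34 8 0 -1;10.7 0.34 8 0 -1"

```text
time: 18.52
eef_pos: [0.5019, 0.4165, 0.1892]
ee_rot: [0.708, 0.707, -0.002, 0.0]
force: [-0.8, -0.0, -0.9]
grip_width: 0.0637
grip_force: 12.0
```

>>> jog_arm:
  increments: "0 0 0.7 0 -1;0 0 1.4 0 -1;0 0 2.1 0 -1;0 0 2.8 0 -1;0 0 3.5 0 -1;0 0 4 0 -1;0 0 4 0 -1"

```text
time: 19.1
eef_pos: [0.5012, 0.4186, 0.1483]
ee_rot: [0.707, 0.707, -0.002, -0.0]
force: [-0.5, 0.2, -1.5]
grip_width: 0.064
grip_force: 12.0
```

Descended 12 cm, no contact. I'll approach the last 2 cm gently.

>>> jog_arm:
  increments: "0 0 0.3 0 -1;0 0 0.6 0 -1;0 0 0.9 0 -1;0 0 1.2 0 -1;0 0 1.4 0 -1;0 0 1.5 0 -1;0 0 1.5 0 -1"

```text
time: 19.68
eef_pos: [0.502, 0.4189, 0.1352]
ee_rot: [0.707, 0.707, -0.0, 0.0]
force: [0.3, -0.4, 0.2]
grip_width: 0.0639
grip_force: 12.0
```

>>> jog_arm:
  increments: "0 0 0.1 0 -1;0 0 0.2 0 -1;0 0 0.25 0 -1;0 0 0.25 0 -1"

```text
time: 20.02
eef_pos: [0.502, 0.4189, 0.1329]
ee_rot: [0.707, 0.707, -0.0, 0.0]
force: [0.2, 0.2, -0.4]
grip_width: 0.064
grip_force: 12.0
```

>>> jog_arm:
  increments: "0 0 0.05 0 -1;0 0 0.1 0 -1;0 0 0.15 0 -1;0 0 0.15 0 -1;0 0 0.15 0 -1"

```text
time: 20.43
eef_pos: [0.5024, 0.4192, 0.1321]
ee_rot: [0.707, 0.707, 0.001, 0.0]
force: [0.8, 0.8, 2.1]
grip_width: 0.0641
grip_force: 12.0
```

>>> jog_arm:
  increments: "0 0 0.05 0 -1;0 0 0.1 0 -1;0 0 0.1 0 -1;0 0 0.1 0 -1"

```text
time: 20.77
eef_pos: [0.5026, 0.4193, 0.1319]
ee_rot: [0.707, 0.707, 0.001, 0.0]
force: [0.4, -0.1, 5.3]
grip_width: 0.0638
grip_force: 12.0
```

Upward force of 5 N at the expected height, so the cup is seated. I'll release it and rise.

>>> jog_arm:
  increments: "0 0 -0.1 0 -1;0 0 -0.1 0 0.5;0 0 -0.1 0 1;0 0 -0.1 0 1;0 0 -0.1 0 1;0 0 -0.1 0 1;0 0 -2 0 1;0 0 -4 0 1;0 0 -7 0 1;0 0 -10 0 1;0 0 -14 0 1;-10 0 -18 0 1;-14 0 -18 0 1;-18 -6 -18 0 1;-22 -6 -18 0 1;-26 -6 -18 0 1;-30 -6 -18 0 1;-30 -6 -18 0 1;-30 -6 -18 0 1"

```text
time: 22.35
eef_pos: [0.4411, 0.1158, 0.3111]
ee_rot: [0.708, 0.707, -0.0, 0.001]
force: [0.0, 0.5, 0.8]
grip_width: 0.0938
grip_force: 0.0
```

Run:
```python
from h import *
s=snap('side','side2.png');t=snap('wrist','w6.png');u=snap('top','top2.png')
A=cv2.resize(s[100:340,210:530],(800,600),interpolation=cv2.INTER_CUBIC)[:,:,::-1];cv2.imwrite('pics/f.png',A)
```

```text
(no output)
```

View pics/f.png

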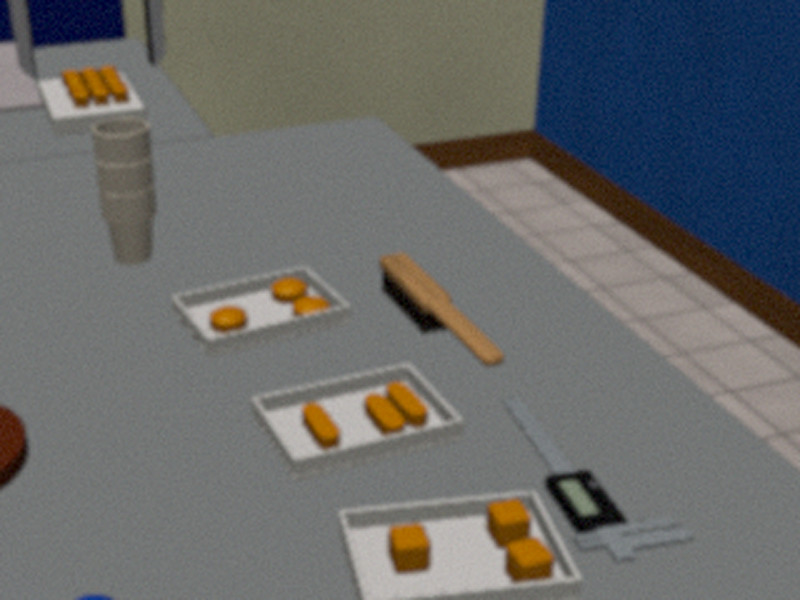

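View pics/w6.png

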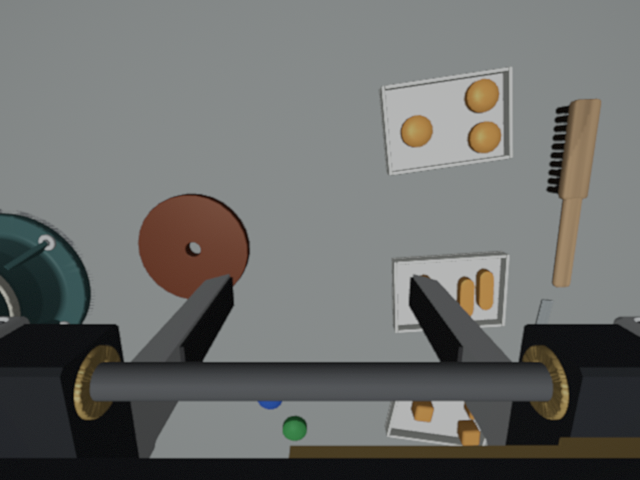

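In the side view all three pieces lie flat in their trays: disc (228,318), bar (320,424) and block (410,548). The three cups are nested upright at (125,190), and the brush and caliper have not moved. Handing in.

```bash
python3 -c "
from workcell import bot
print(bot.job_done())"
```

```text
the job is handed in; nothing more can be done
None
```

The job is handed in, with no verdict returned: in the last pictures the block, disc and bar lie flat in their own trays, the cup is seated upright in the stack, and the caliper and brush look unmoved.

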